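# Pop a tin out of the spring dispenser and trap it on the ledge

### The job

Press the red release pad of the tin dispenser down with one finger so that its spring pops the bean tin out along the ledge, and trap the tin with the other finger before it slides off the end. Do not grasp, lift or knock over the tin, and leave the other things on the bench alone. Finish while holding: pad still pressed down, and the tin, out over the stop, standing still on the ledge against your finger.

Things in the scene. Friction and masses are not known exactly. Their poses are not given: they have to be found in the camera images.
- dispenser: steel spring dispenser for one tin, fixed to the bench. Origin on the bench under the axis of the tin at rest; x to the back, z up. The lane is centred on y = 0; the tin comes out towards -x. Lane floor 22 mm above the bench, rails 10 mm higher at y = -36 and +36 mm (61 mm clear between). Bay round the resting tin (x -18 to +70 mm) 64 mm high, its back 86 mm. Stop teeth at x = -31 mm, 10 mm above the floor
- ledge_end (a point): middle of the open end of the lane's floor, with a yellow stripe: x = -136, y = 0, z = 22 mm in the dispenser's frame
- pad_top (a point): centre of the top of the red release pad, beside the lane at x = -85, y = -58 mm in the dispenser's frame: 60 mm long along x, 26 mm wide, its top 87 mm above the bench when up, 72 mm (50 mm above the lane floor) when fully down. A black housing 49 mm high and 36 mm wide stands under it. The point moves with the pad
- stop (a joint): travel of the pad and the stop teeth (one piece), in m: 0 up, 0.015 fully down, then a hard stop. Spring: 3 N at the start, 5 N fully down, up to 2 N more from the tin leaning on the teeth. The tin is freed at about 0.010. The pad springs up again when let go, so it must be kept down
- pusher (a joint): travel of the black spring pusher behind the tin, in m: 0 at rest, up to 0.150. It pushes with 3 to 4 N, damped: once freed, the tin moves out at about 15 to 40 mm/s and, if nothing stops it, goes over the end of the ledge in 4 to 8 s. A finger standing in the lane in front of the tin stops it
- tin_mid (a point): centre of the bean tin, an upright green and cream cylinder 57 mm in diameter and 72 mm high, about 0.18 kg; half-way up, on its axis. At rest it is 58 mm above the bench, at x = 0, y = 0 of the dispenser
- tin: the bean tin; origin at the centre of its underside, z along its axis
- tomato: tomato, 75 mm, a bystander; origin under it
- salt_shaker: salt shaker, 44 x 44 x 90 mm, a bystander; origin under it
- toasted_roll: toasted long roll, 87 x 235 x 49 mm, a bystander; origin under it
- turner: griddle turner, 278 x 84 x 30 mm, a bystander; origin under it
- red_sauce: red squeeze bottle, 55 mm in diameter, 207 mm high, a bystander; origin under it
- mustard: yellow squeeze bottle, 55 mm in diameter, 207 mm high, a bystander; origin under it
- sauce_cup_1: small steel cup of red sauce, 61 x 61 x 35 mm, a bystander; origin under it
Not all that is in view belongs to the job. Of the things that look like the dispenser, the larger one is meant. Leave any purple look-alike of the tin alone.

How it is judged:
By the outcome, as a careful person would: the job done as asked, in the order asked, and still so for the second after the job is handed in, while the arm keeps its last pose, push and grip.
It also fails if it takes over 32 s, if anything falls off the work surface, if the arm or the gripper's body presses on something with over 40 N, if the wrist force passes 120 N, or if a joint passes its speed limit or range.

### The arm

A 6-joint arm with a two-finger parallel gripper is mounted at the origin on a cart in front of the work surface, level with it; the furniture and walls round the work are solid. World frame = base frame: x ahead of the robot, y to its left, z up, the work surface at z = 0. Lengths are in m, angles in rad, forces in N, time in s.
With the tool pointing down it reaches from about 0.225 to 0.875 m from the base axis. Payload 3.4 kg.
Tool frame: the origin (TCP) lies midway between the tips of the shut fingers; the grasp point (between the pads) lies 19 mm behind it; z points along the fingers, y is the line along which they close (so a half turn about z gives the same grasp; the last joint's range is limited). The gripper opens to 85 mm and grips with 20 to 120 N. Pads are 22 mm wide; open, the fingers measure 114 mm over their backs; the gripper's body (76 mm by 85 mm) begins 54 mm behind the grasp point. The pads swing forward as they close: fully open they stand 13 mm farther back than shut.
Start: joints at [1.137, 0.276, 1.505, -0, 1.361, -0.121], TCP at [0.177, 0.547, 0.203] pointing down, gripper open.
Joint ranges: [-2.89, 2.89], [-0.75, 2.08], [0.22, 2.7], [-1.18, 4.32], [0.11, 2.71], [-2.7, 2.7]. Speed limits (rad/s): [2.57, 2.57, 3.14, 3.14, 3.14, 3.14].

### API

Orientations are given as [roll, pitch, yaw] about the fixed x, y, z axes, in that order (R = Rz(yaw) Ry(pitch) Rx(roll)).
In Python, from cell import ctrl, capture, models gives the robot as it stands.
- The arm moves only by the tool jog_arm, never from a script. Its argument "increments" is a list of rows, each a list of 5 numbers: the shift along the tool's x, y, z in cm, then the turn about the tool's z in rad, then the opening, from 0 (shut) to 1 (fully open). A call has 1 to 12 rows; each row is the pose to reach, as a shift and turn from the pose commanded when the call began, along the tool's axes at that moment; what a row does not reach only later rows make up. A row lasts 1/8 s, in which the tool goes at most 62.5 mm and 10.7 degrees, less where a joint would pass 70% of its speed; a pose out of reach is approached as far as the arm can. A call with a gripper value outside its range is refused whole. The fingers move at their own pace and stop on an object; the grip force is fixed at half the most. Time passes only in rows, so rows that repeat a pose let the fingers close. It gives the time, the measured TCP pose, the force, the opening and the grip force at its end, in the units of the state.
- ctrl.get_state(): the state, without advancing time (a new reading comes with each control period).
- capture(name): name is "side" or "top" or "wrist"; returns a dict with "image" (480x640x3 uint8, blue, green, red), "camera_matrix" (3x3 intrinsics, pixels), "R" (3x3) and "t" (3): a world point X has camera coordinates R X + t; the wrist camera has in their place "tool_from_camera" (4x4, takes a point from camera to tool coordinates, whose origin is the TCP and whose axes are the flange's). Camera axes: x right, y down, z forward; pixel columns grow to the right and rows downward; lengths in m; the calibration is good to about 2 mm. A picture is of the moment at which its call begins: read the wrist's pose just before it. There is no depth.
- ctrl.hand_in(): hands the job in; it is judged then, once.
Trained networks look in a picture, given as the dict that the camera call returned (one of the last four; its "shot" number tells which), for a name from the list of things; names that differ only in an ending like _2 or _b are one class to them, and where a whole thing is asked for, a point or a joint stands for the part that bears it (a point fixed in the world has none). Each returns a list of dicts, best first, with "score" (0 to 1); they miss things now and then, are a little off and sometimes report something else, mostly with a low value. They report only what shows in the picture. A call takes as long as a camera call. They do not tell look-alikes from the thing itself.
- models.outline_of(picture, name): "region" (480x640 bool, what is visible of it) and "uv" ([column, row] in pixels, amid what is visible of it).
The state is a dict: "time_s": time; "q": joint angles; "dq": joint speeds; "effort": joint torques, N m; "eef_pos": TCP position; "orientation": TCP orientation; "contact_force": force on the tool from outside, world axes, zero at the start; "torque": the same for the moment, N m; "grip_width": opening from 0.0 (shut) to 1.0 (fully open); "grip_force": force on a finger pad.
Only numpy, scipy, OpenCV 4.12 (cv2) and the standard library are available. Lean on these libraries where they do the work, as an engineer would, in place of code of your own. Each camera call takes 0.05 s, during which the arm holds its last target. There are 200 camera calls.

## Working session

There is one attempt and no reset: what is moved stays moved. The work goes in short steps, Python scripts to look and compute and a tool call to move; the robot and the scene stay as the last step left them, time stands still between calls to the robot, and variables do not carry over. Pictures are saved under pics/ and viewed, at most 10 in all, crops included, and the job is handed in when it is done.

Besides the shell and the picture viewer there is one more tool, called as name([rows], argument=value, ...), one row to a line, values as JSON. jog_arm: Moves the arm, as the interface text tells. Its arguments: {"type":"object","properties":{"increments":{"type":"array","items":{"type":"array","items":{"type":"number"}}}},"required":["increments"]}

```bash
mkdir -p pics; ls; python3 - <<'E'
from cell import ctrl,capture,models
import cv2,numpy as np,pickle
s=ctrl.get_state();print(s['time_s'],s['eef_pos'],s['orientation'],s['q'],s['grip_width'])
for n in("top","side"):
    p=capture(n);cv2.imwrite(f"pics/{n}0.png",p["image"]);pickle.dump(p,open(f"{n}0.pkl","wb"))
    for name in("dispenser","tin","pad_top"):
        for o in models.outline_of(p,name)[:4]:print(n,name,o["score"],o["uv"],o["region"].sum())
    print((-p["R"].T@p["t"]))
E
```

```text
pics
0.0 [0.17668014 0.54655648 0.2024104 ] [-3.13970688e+00 -2.24196325e-04  2.82884732e+00] [ 1.13702523e+00  2.76624271e-01  1.50616495e+00 -5.22912963e-06
  1.36070248e+00 -1.21024873e-01] 0.9989886167155756
top dispenser 0.94 [260.6, 269.0] 1596
top dispenser 0.55 [346.7, 238.1] 2402
top tin 0.77 [324.1, 221.2] 512
top pad_top 0.81 [361.6, 225.7] 271
top pad_top 0.69 [280.0, 266.2] 136
[0.06494406 0.08675895 1.43123665]
side dispenser 0.87 [324.4, 275.3] 3519
side dispenser 0.68 [316.8, 192.2] 1893
side tin 0.79 [340.1, 256.8] 772
side tin 0.63 [398.7, 276.8] 866
side pad_top 0.85 [316.0, 292.1] 478
side pad_top 0.47 [306.7, 203.9] 198
[ 0.68485734 -0.69819889  1.23377678]
```

View pics/top0.png

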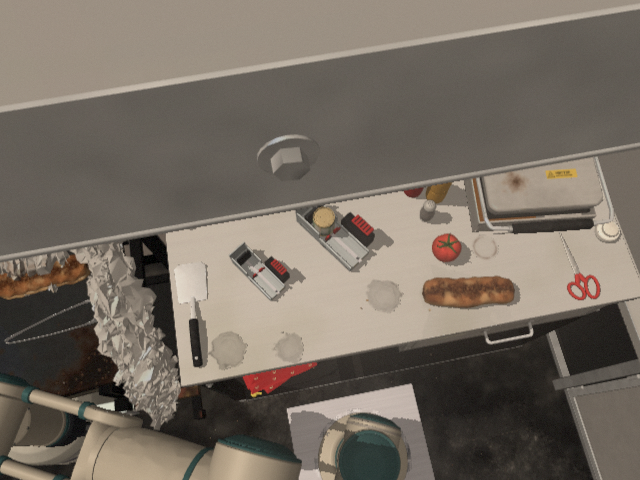

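View pics/side0.png

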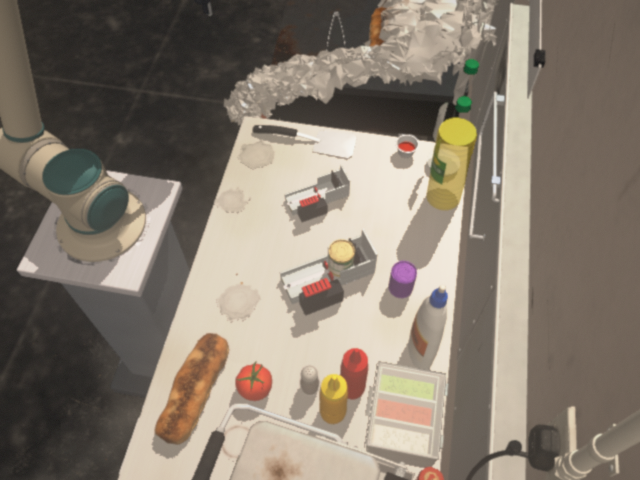

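The larger dispenser, with the bean tin, is at top (338,238) and side (328,278). Its red pad is at top (360,230) and side (318,292). Things that could be confused with it are the small empty dispenser at top (262,270) / side (316,195) and the purple tin at side (402,280). I choose the larger one and check it in a close crop, with an initial pose fit overlaid.

```bash
cat > h.py <<'E'
import cv2,numpy as np,pickle
from scipy.optimize import least_squares
def proj(p,X):
    c=(p["R"]@np.atleast_2d(X).T).T+p["t"]; u=(p["camera_matrix"]@c.T).T; return u[:,:2]/u[:,2:]
def ray(p,uv,z):
    o=-p["R"].T@p["t"]; d=p["R"].T@np.linalg.inv(p["camera_matrix"])@[*uv,1]; return o+d*(z-o[2])/d[2]
def d2w(v,P):
    c,s=np.cos(v[2]),np.sin(v[2]); P=np.atleast_2d(P); return np.c_[v[0]+c*P[:,0]-s*P[:,1], v[1]+s*P[:,0]+c*P[:,1], P[:,2]]
LINES=[[(-.136,-.0305,.022),(-.136,.0305,.022)],[(-.115,-.071,.087),(-.055,-.071,.087),(-.055,-.045,.087),(-.115,-.045,.087),(-.115,-.071,.087)],
 [(-.136,-.036,.032),(-.02,-.036,.032)],[(-.136,.036,.032),(-.02,.036,.032)],[(.07,-.036,.086),(.07,.036,.086)]]
CIRC=[(.0285*np.cos(a),.0285*np.sin(a),.094) for a in np.linspace(0,6.3,40)]
E
python3 - <<'E'
from h import *
from cell import models
T=pickle.load(open("top0.pkl","rb"));S=pickle.load(open("side0.pkl","rb"))
red={}
for n,p,c in(("top",T,(361,227)),("side",S,(317,292))):
    im=p["image"].astype(int);m=((im[...,2]>130)&(im[...,1]<90)&(im[...,0]<90))
    yy,xx=np.mgrid[:480,:640];m&=np.hypot(xx-c[0],yy-c[1])<25
    print(n,"red",xx[m].mean(),yy[m].mean(),m.sum(),ray(p,(xx[m].mean(),yy[m].mean()),.087));red[n]=(xx[m].mean(),yy[m].mean())
for n,p in(("top",T),("side",S)):
    o=[o for o in models.outline_of(p,"tin") if np.hypot(*(np.array(o["uv"])-((324,220) if n=="top" else (340,257))))<15]
    print(n,[(q["uv"],ray(p,q["uv"],.085)) for q in o])
E
```

```text
top red 362.013986013986 224.7972027972028 143 [ 0.55600436 -0.11382048  0.087     ]
side red 317.0175438596491 288.8333333333333 114 [ 0.56028489 -0.12245877  0.087     ]
top [([324.1, 221.2], array([ 0.58531796, -0.01955662,  0.085     ]))]
side [([340.1, 256.8], array([ 0.59448325, -0.0351391 ,  0.085     ]))]
```

```bash
cat > crop.py <<'E'
from h import *
T=pickle.load(open("top0.pkl","rb"));S=pickle.load(open("side0.pkl","rb"))
def show(v,out):
    r=[]
    for p,(x0,y0),k in((T,(285,190),4),(S,(270,220),3.5)):
        w=100 if p is T else 115
        c=cv2.resize(p["image"][y0:y0+w,x0:x0+w],(400,400),interpolation=cv2.INTER_CUBIC)
        k=400/w
        for L in LINES+[CIRC]:
            q=(proj(p,d2w(v,L))-[x0,y0]+.5)*k
            cv2.polylines(c,[q.astype(np.int32)],False,(255,0,255),1)
        r.append(c)
    cv2.imwrite(out,np.hstack(r))
E
python3 -c "
from crop import *
show((.595,-.025,np.radians(34)),'pics/c1.png')"
```

```text
(no output)
```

View pics/c1.png

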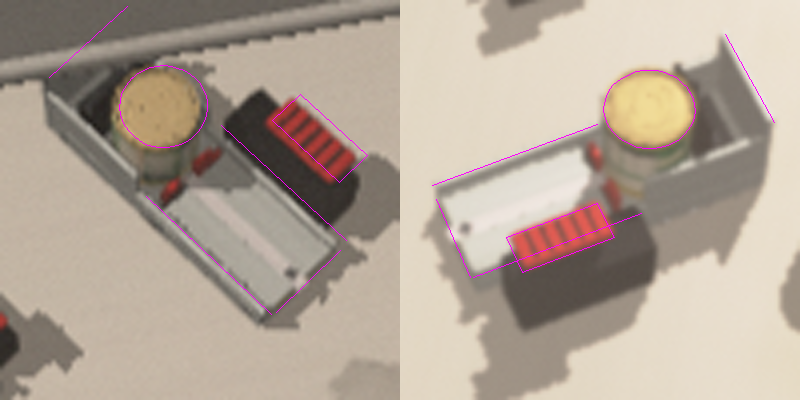

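The overlay fits: dispenser pose about (0.595, -0.025), yaw 34°, with the rest of the geometry consistent. I'll set tool x along the dispenser's x and put the TCP at dispenser (-97, -29), so one finger is over the pad and the other in the lane.

jog_arm([
  [-4, -4, -4, 0.18, 0.5],
  [-9, -8.5, -4, 0.36, 0.5],
  [-13.5, -12.7, -4, 0.54, 0.5],
  [-18, -17, -4, 0.72, 0.5],
  [-22.5, -21.3, -4, 0.9, 0.5],
  [-27, -25.5, -4, 1.08, 0.5],
  [-31.5, -29.8, -4, 1.26, 0.5],
  [-36, -34, -4, 1.44, 0.5],
  [-40.5, -38.3, -4, 1.62, 0.5],
  [-45, -42.5, -4, 1.8, 0.5],
  [-49.5, -46.8, -4, 1.98, 0.5],
  [-53.7, -50.9, -4, 2.16, 0.5],
])

```text
time_s: 2.0
eef_pos: [0.5314, -0.1031, 0.2435]
orientation: [3.141, -0.001, 0.662]
contact_force: [0.7, 0.9, 0.2]
grip_width: 0.499
grip_force: 0.0
```

jog_arm([
  [0, 0, 0, 0.07, 0.5],
  [0, 0, 0, 0.07, 0.5],
  [0, 0, 0, 0.07, 0.5],
  [0, 0, 0, 0.07, 0.5],
])

```text
time_s: 2.5
eef_pos: [0.5303, -0.1003, 0.2436]
orientation: [3.141, -0.0, 0.601]
contact_force: [0.2, 0.9, -0.0]
grip_width: 0.504
grip_force: 0.0
```

```bash
cat > wr.py <<'E'
from h import *
from cell import ctrl,capture
from scipy.spatial.transform import Rotation as Ro
def wrist():
    s=ctrl.get_state();p=capture("wrist");M=np.array(p["tool_from_camera"])
    B=np.eye(4);B[:3,:3]=Ro.from_euler("xyz",s["orientation"]).as_matrix();B[:3,3]=s["eef_pos"]
    W=np.linalg.inv(B@M);p["R"]=W[:3,:3];p["t"]=W[:3,3];return s,p
def draw(p,v,out):
    c=p["image"].copy()
    for L in LINES+[CIRC]: cv2.polylines(c,[proj(p,d2w(v,L)).astype(np.int32)],False,(255,0,255),1)
    cv2.imwrite(out,c)
E
python3 - <<'E'
from wr import *
s,p=wrist();pickle.dump(p,open("w1.pkl","wb"));print(s["time_s"],s["eef_pos"],s["orientation"],s["contact_force"],s["grip_width"])
draw(p,(.595,-.025,np.radians(34)),"pics/w1.png")
E
```

```text
2.5 [ 0.53030648 -0.10025447  0.24359832] [ 3.14130876e+00 -3.54269694e-04  6.00649840e-01] [ 0.21194921  0.86245126 -0.02459225] 0.5036619507743578
```

View pics/w1.png

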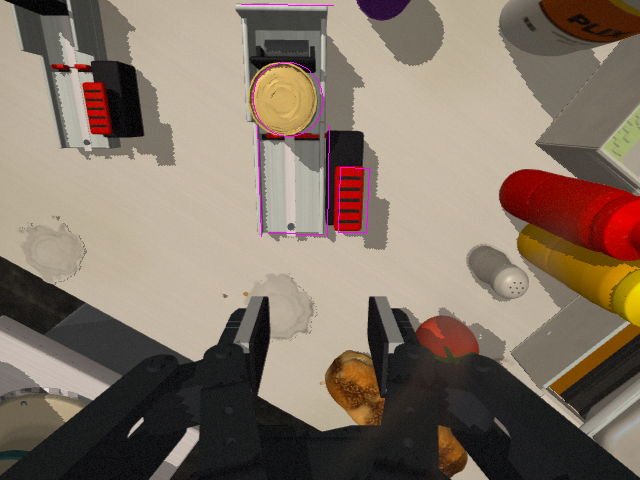

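```bash
python3 - <<'E'
from wr import *
p=pickle.load(open("w1.pkl","rb"));s=ctrl.get_state()
X=np.array([(0,0,.094),(-.055,-.045,.087),(-.055,-.071,.087),(-.115,-.071,.087),(-.115,-.045,.087),(-.136,.0305,.022),(-.136,-.0305,.022)])
uv=np.array([(284,98),(338,167),(363,167),(362,230),(336,231),(261,234),(325,234)])
r=least_squares(lambda v:(proj(p,d2w(v,X))-uv).ravel(),(.595,-.025,.593));v=r.x
print(v,np.degrees(v[2]),r.fun.reshape(-1,2).round(1).tolist())
g=d2w(v,[(-.097,-.029,.2)])[0];d=g-s["eef_pos"]
a=s["orientation"][2];c,q=np.cos(a),np.sin(a)
print(g,"tool x,y cm",100*(c*d[0]+q*d[1]),100*(q*d[0]-c*d[1]),"turn",-(v[2]-a))
E
```

```text
[ 0.5936395  -0.02110513  0.59927467] 34.33590946505059 [[-0.9, 1.1], [-1.5, -0.7], [2.8, -0.7], [1.2, 1.4], [-0.6, 0.4], [4.3, -1.1], [-5.4, -1.0]]
[ 0.52989951 -0.09976397  0.2       ] tool x,y cm -0.008120689350216554 -0.07089419841488453 turn 0.001148631182750326
```

The dispenser is at (0.594, -0.021), yaw 34.3°, and the TCP already stands over the target. Descending next.

jog_arm([
  [0, -0.05, 3, 0, 0.5],
  [0, -0.05, 6.5, 0, 0.5],
  [0, -0.05, 10, 0, 0.5],
  [0, -0.05, 12.5, 0, 0.5],
  [0, -0.05, 14, 0, 0.5],
  [0, -0.05, 14, 0, 0.5],
  [0, -0.05, 14, 0, 0.5],
])

```text
time_s: 3.42
eef_pos: [0.5312, -0.1008, 0.1044]
orientation: [3.14, -0.001, 0.599]
contact_force: [0.8, 0.2, -0.3]
grip_width: 0.503
grip_force: 0.0
```

```bash
python3 - <<'E'
from wr import *
s,p=wrist();print(s["time_s"],s["eef_pos"],s["contact_force"])
draw(p,(.5936,-.0211,.599),"pics/w2.png")
E
```

```text
3.425 [ 0.53121578 -0.10083592  0.10437031] [ 0.83323847  0.16116712 -0.31686941]
```

View pics/w2.png

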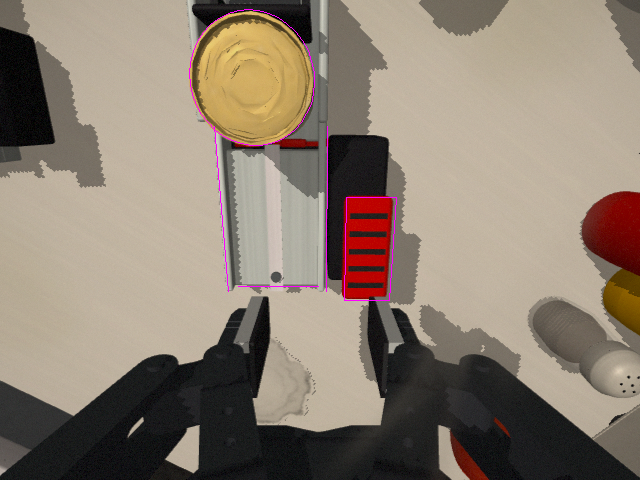

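```bash
python3 - <<'E'
from wr import *
s,p=wrist();B=Ro.from_euler("xyz",s["orientation"]).as_matrix()
for q in([.011,-.0212,-.006],[.011,.0212,-.006],[-.011,.0212,-.006],[.011,.0212,0],[.011,.0355,-.006]):print(q,proj(p,B@q+s["eef_pos"]).round(0))
print("cam in tool",np.array(p["tool_from_camera"]).round(3).tolist())
E
```

```text
[0.011, -0.0212, -0.006] [[276. 268.]]
[0.011, 0.0212, -0.006] [[363. 268.]]
[-0.011, 0.0212, -0.006] [[361. 309.]]
[0.011, 0.0212, 0] [[362. 264.]]
[0.011, 0.0355, -0.006] [[392. 268.]]
cam in tool [[-0.0, -0.951, -0.309, 0.078], [1.0, 0.0, -0.001, -0.0], [0.001, -0.309, 0.951, -0.171], [0.0, 0.0, 0.0, 1.0]]
```

```bash
python3 - <<'E'
from wr import *
s,p=wrist();q=capture("side")
a=cv2.resize(p["image"][270:400,210:340],(400,400),interpolation=cv2.INTER_CUBIC)
b=cv2.resize(q["image"][220:340,260:380],(400,400),interpolation=cv2.INTER_CUBIC)
cv2.imwrite("pics/z1.png",np.hstack([a,b]))
E
```

```text
(no output)
```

View pics/z1.png

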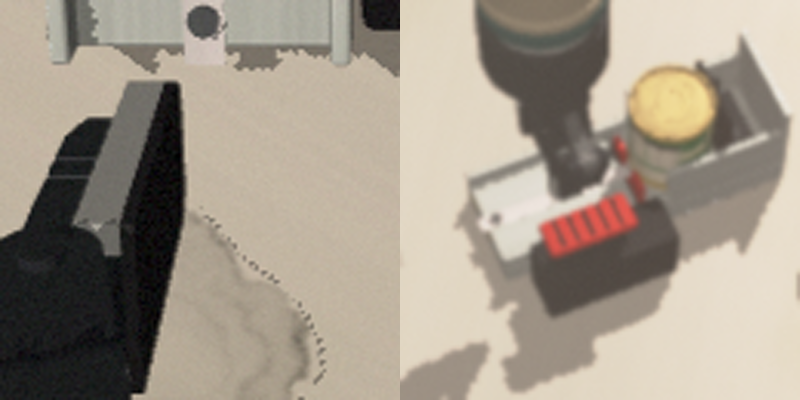

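```bash
python3 - <<'E'
from wr import *
s=ctrl.get_state();q=capture("side");t=capture("top");B=Ro.from_euler("xyz",s["orientation"]).as_matrix()
b=cv2.resize(q["image"][220:340,260:380],(600,600),interpolation=cv2.INTER_CUBIC)
for y,z in((.0225,-.002),(-.0225,-.002)):
    c=[(x,yy,z) for x,yy in((.011,y),(.011,y+.013*np.sign(y)),(-.011,y+.013*np.sign(y)),(-.011,y),(.011,y))]
    u=(proj(q,(B@np.array(c).T).T+s["eef_pos"])-[260,220]+.5)*5
    cv2.polylines(b,[u.astype(np.int32)],False,(255,0,255),1)
cv2.imwrite("pics/z2.png",b)
E
```

```text
(no output)
```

View pics/z2.png

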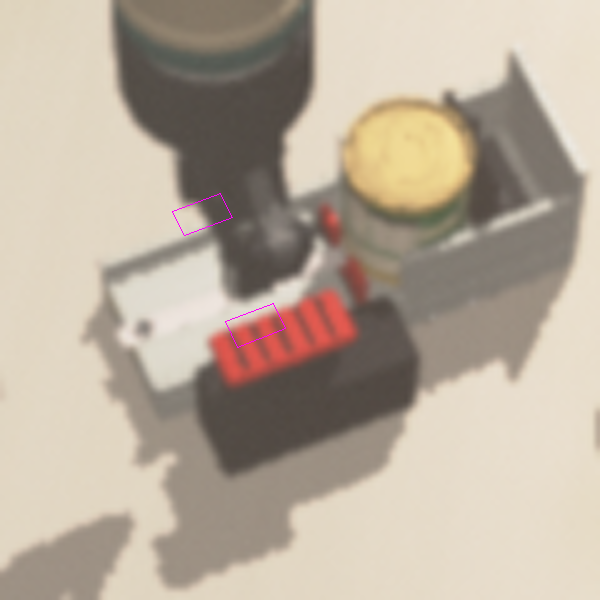

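The wrist and side views agree that the fingertips sit roughly 20–30 mm higher than the nominal TCP, and laterally they are over the pad and lane as planned. I'll descend by force.

jog_arm([
  [0.3, 0, 0.5, 0, 0.5],
  [0.3, 0, 1, 0, 0.5],
  [0.3, 0, 1.5, 0, 0.5],
  [0.3, 0, 1.8, 0, 0.5],
  [0.3, 0, 1.8, 0, 0.5],
])

```text
time_s: 4.35
eef_pos: [0.5325, -0.0989, 0.0849]
orientation: [-3.141, 0.0, 0.599]
contact_force: [-0.5, 0.7, 0.3]
grip_width: 0.503
grip_force: 0.0
```

jog_arm([
  [0, 0, 0.4, 0, 0.5],
  [0, 0, 0.8, 0, 0.5],
  [0, 0, 0.8, 0, 0.5],
])

```text
time_s: 4.72
eef_pos: [0.5324, -0.0989, 0.0769]
orientation: [-3.141, 0.0, 0.599]
contact_force: [-0.9, 0.2, -0.4]
grip_width: 0.5
grip_force: 0.0
```

```bash
python3 - <<'E'
from wr import *
s,p=wrist();q=capture("side");print(s["eef_pos"],s["contact_force"])
a=cv2.resize(p["image"],(640,480))[:,150:550]
b=cv2.resize(q["image"][220:340,260:380],(400,480),interpolation=cv2.INTER_CUBIC)
cv2.imwrite("pics/z3.png",np.hstack([a,b]))
E
```

```text
[ 0.53242195 -0.09887035  0.07687914] [-0.9361316   0.18146205 -0.41995353]
```

View pics/z3.png

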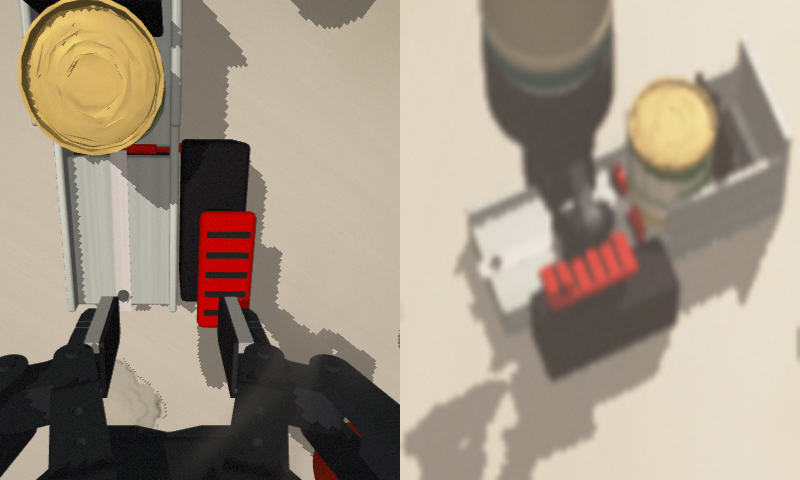

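jog_arm([
  [0.4, 0, 0.2, 0, 0.5],
  [0.8, 0, 0.4, 0, 0.5],
  [0.8, 0, 0.8, 0, 0.5],
  [0.8, 0, 0.8, 0, 0.5],
])

```text
time_s: 5.32
eef_pos: [0.539, -0.0943, 0.0688]
orientation: [-3.141, 0.001, 0.599]
contact_force: [0.4, -0.7, 0.3]
grip_width: 0.503
grip_force: 0.0
```

jog_arm([
  [0, 0, 0.3, 0, 0.5],
  [0, 0, 0.6, 0, 0.5],
  [0, 0, 0.6, 0, 0.5],
])

```text
time_s: 5.7
eef_pos: [0.5391, -0.0944, 0.063]
orientation: [-3.141, 0.0, 0.599]
contact_force: [-0.5, 0.2, -0.1]
grip_width: 0.5
grip_force: 0.0
```

jog_arm([
  [0, 0, 0.3, 0, 0.5],
  [0, 0, 0.5, 0, 0.5],
  [0, 0, 0.5, 0, 0.5],
])

```text
time_s: 6.08
eef_pos: [0.5392, -0.0944, 0.0581]
orientation: [-3.141, 0.0, 0.599]
contact_force: [0.1, 0.2, 0.1]
grip_width: 0.497
grip_force: 0.0
```

```bash
python3 - <<'E'
from wr import *
s,p=wrist();q=capture("side");print(s["eef_pos"],s["contact_force"])
a=p["image"][150:450,180:480]
a=cv2.resize(a,(450,450),interpolation=cv2.INTER_CUBIC)
b=cv2.resize(q["image"][240:320,270:330],(338,450),interpolation=cv2.INTER_CUBIC)
cv2.imwrite("pics/z4.png",np.hstack([a,b]))
E
```

```text
[ 0.53924184 -0.09441162  0.05806123] [0.13881804 0.17505709 0.09908956]
```

View pics/z4.png

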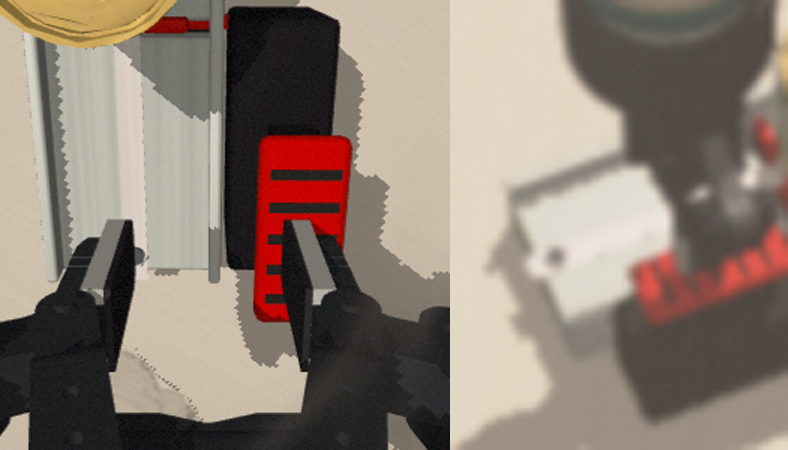

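Finger centred over the pad, and still just above it. I'll keep going down, 3 mm further back.

jog_arm([
  [-0.2, 0, 0.1, 0, 0.5],
  [-0.3, 0, 0.4, 0, 0.5],
  [-0.3, 0, 0.4, 0, 0.5],
])

```text
time_s: 6.55
eef_pos: [0.5377, -0.0959, 0.0547]
orientation: [3.141, -0.002, 0.599]
contact_force: [0.4, 1.9, 2.2]
grip_width: 0.499
grip_force: 1.5
```

jog_arm([
  [0, 0, 0.4, 0, 0.5],
  [0, 0, 0.8, 0, 0.5],
  [0, 0, 1.2, 0, 0.5],
  [0, 0, 1.4, 0, 0.5],
  [0, 0, 1.4, 0, 0.5],
])

```text
time_s: 7.18
eef_pos: [0.5377, -0.0961, 0.0419]
orientation: [3.14, -0.002, 0.599]
contact_force: [-1.5, 2.7, 11.0]
grip_width: 0.503
grip_force: 6.0
```

The hard stop is reached (11 N). Holding while the tin comes out.

jog_arm([
  [0, 0, 0.1, 0, 0.5],
  [0, 0, 0.1, 0, 0.5],
  [0, 0, 0.1, 0, 0.5],
  [0, 0, 0.1, 0, 0.5],
  [0, 0, 0.1, 0, 0.5],
  [0, 0, 0.1, 0, 0.5],
  [0, 0, 0.1, 0, 0.5],
  [0, 0, 0.1, 0, 0.5],
  [0, 0, 0.1, 0, 0.5],
  [0, 0, 0.1, 0, 0.5],
  [0, 0, 0.1, 0, 0.5],
  [0, 0, 0.1, 0, 0.5],
])

```text
time_s: 8.68
eef_pos: [0.5378, -0.0962, 0.0417]
orientation: [3.139, -0.002, 0.599]
contact_force: [-3.0, 3.3, 17.5]
grip_width: 0.501
grip_force: 9.5
```

jog_arm([
  [0, 0, 0, 0, 0.5],
  [0, 0, 0, 0, 0.5],
  [0, 0, 0, 0, 0.5],
  [0, 0, 0, 0, 0.5],
  [0, 0, 0, 0, 0.5],
  [0, 0, 0, 0, 0.5],
  [0, 0, 0, 0, 0.5],
  [0, 0, 0, 0, 0.5],
  [0, 0, 0, 0, 0.5],
  [0, 0, 0, 0, 0.5],
  [0, 0, 0, 0, 0.5],
  [0, 0, 0, 0, 0.5],
])

```text
time_s: 10.18
eef_pos: [0.5378, -0.0962, 0.0417]
orientation: [3.139, -0.002, 0.599]
contact_force: [-2.3, 3.3, 16.2]
grip_width: 0.498
grip_force: 9.5
```

```bash
python3 - <<'E'
from wr import *
from cell import models
s,p=wrist();q=capture("side");print(s["time_s"],s["eef_pos"],s["contact_force"])
for n,k in(("w",p),("side",q)):
    for o in models.outline_of(k,"tin")[:3]:
        X=ray(k,o["uv"],.09);d=X[:2]-[.5936,-.0211];c,si=np.cos(.599),np.sin(.599)
        print(n,o["score"],o["uv"],"disp xy",c*d[0]+si*d[1],-si*d[0]+c*d[1])
a=cv2.resize(p["image"],(600,450));b=cv2.resize(q["image"][220:340,260:310],(190,450),interpolation=cv2.INTER_CUBIC)
b=cv2.resize(q["image"][200:350,255:385],(390,450),interpolation=cv2.INTER_CUBIC)
cv2.imwrite("pics/z5.png",np.hstack([a[:,90:500],b]))
E
```

```text
10.175 [ 0.53775985 -0.09622837  0.04168742] [-2.31541084  3.30766561 16.1638353 ]
w 0.59 [231.6, 231.5] disp xy -0.046410080674340305 0.00040779731302283476
side 0.76 [402.1, 278.9] disp xy 0.08972463772926398 -0.11675668161680411
side 0.62 [330.9, 266.3] disp xy -0.03639347246871005 -0.028327993933094715
```

View pics/z5.png

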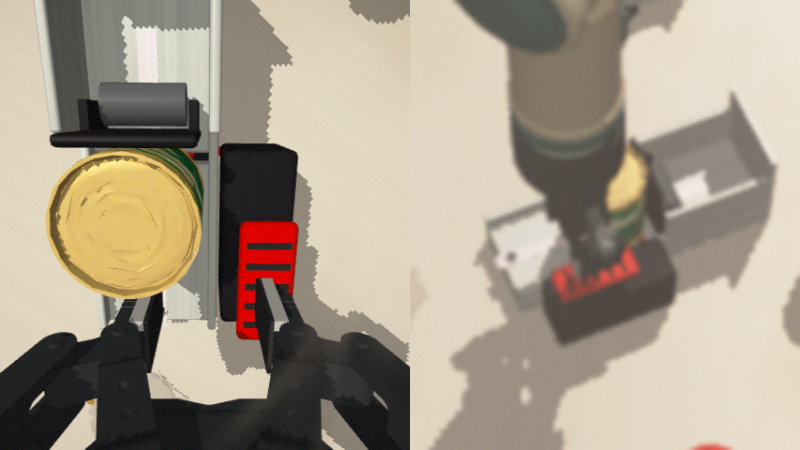

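The tin is upright at x ≈ -0.05, with its front against the lane finger and the pusher behind it. The pad is down. I'll check that it is standing still.

jog_arm([
  [0, 0, 0, 0, 0.5],
  [0, 0, 0, 0, 0.5],
  [0, 0, 0, 0, 0.5],
  [0, 0, 0, 0, 0.5],
  [0, 0, 0, 0, 0.5],
  [0, 0, 0, 0, 0.5],
  [0, 0, 0, 0, 0.5],
  [0, 0, 0, 0, 0.5],
])

```text
time_s: 11.38
eef_pos: [0.5378, -0.0962, 0.0417]
orientation: [3.139, -0.002, 0.599]
contact_force: [-3.7, 3.0, 16.7]
grip_width: 0.498
grip_force: 9.5
```

```bash
python3 - <<'E'
from wr import *
from cell import models
s,p=wrist();o=models.outline_of(p,"tin")[0];print(s["time_s"],s["contact_force"],o["uv"])
a=p["image"];old=cv2.imread("pics/z5.png")[:,:410]
new=cv2.resize(a,(600,450))[:,90:500];print(np.abs(new.astype(int)-old).mean())
if abs(o["uv"][1]-231.5)<2: print(ctrl.hand_in())
E
```

```text
11.375 [-3.67241063  3.03705636 16.68859347] [231.7, 231.5]
1.431669376693767
the job is handed in; nothing more can be done
None
```

I handed the job in at 11.4 s with the pad held down at its hard stop and the bean tin upright on the ledge, trapped against the other finger and not moving for the last 1.2 s; the verdict was not shown.

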